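# Close up the component case on the repair bench

## Robot

A 6-joint arm with a two-finger parallel gripper is mounted at the origin on the work surface. World frame = base frame: x ahead of the robot, y to its left, z up, the work surface at z = 0. Lengths are in mm, angles in rad, forces in N, time in s.
With the tool pointing down it reaches from about 300 to 950 mm from the base axis. Payload 3.1 kg.
Tool frame: the origin (TCP) lies midway between the tips of the shut fingers; the grasp point (between the pads) lies 19 mm behind it; z points along the fingers, y is the direction in which the jaws open and shut (so a half turn about z gives the same grasp; the last joint's range is limited). The gripper opens to 85 mm and grips with 20 to 120 N. Pads are 22 mm wide; open, the fingers measure 114 mm over their backs; the gripper's body (76 mm by 85 mm) begins 54 mm behind the grasp point. The pads swing forward as they close: fully open they stand 13 mm farther back than shut.
Start: joints at [-1.239, 0.308, 1.634, -0, 1.2, -0.07], TCP at [244.397, -575.241, 231.272] pointing down, gripper open.
Joint ranges: [-3.06, 3.06], [-0.79, 1.96], [0.05, 2.63], [-1.19, 4.34], [0.05, 2.64], [-2.94, 2.94]. Speed limits (rad/s): [2.79, 2.79, 3.14, 3.14, 3.14, 3.14].

## Interface

Orientations are given as a rotation vector (axis times angle).
In Python, from station import manip, vision, nets gives the robot as it stands.
- The arm moves only by the shell command python3 -m inch 'ROWS'. ROWS is JSON, a list of rows, each a list of 3 entries, a list of its own where there are three numbers: the shift along the tool's x, y, z in m, then the turn about the tool's z in degrees, then the gripper command: -1 is fully open, 1 is shut, values between are in proportion. A call has 1 to 20 rows; each row shifts and turns the commanded pose from where the row before left it, along the tool's axes as they then stand; what a row does not reach is not made up. A row lasts 1/12 s, in which the tool goes at most 41.7 mm and 7.16 degrees, less where a joint would pass 70% of its speed; a pose out of reach is approached as far as the arm can. A call with a gripper value outside its range is refused whole. The fingers move at their own pace and stop on an object; the grip force is fixed at half the most. Time passes only in rows, so rows that do not move let the fingers close. It gives the time, the measured TCP pose, the force and the opening at its end, in the units of the state.
- manip.get_obs(): the state, without advancing time (a new reading comes with each control period).
- vision.read_camera(name): name is "scene" or "top" or "wrist"; returns (picture, depth): 400x640x3 uint8, red, green, blue; 400x640 float32, mm along the optical axis (not along the pixel's ray), 0 where there is no reading.
- vision.camera_params(name): a dict with "fx", "fy", "cx", "cy" (pixels), "R" (3x3) and "t" (3): a world point X has camera coordinates R X + t. Camera axes: x right, y down, z forward; pixel columns grow to the right and rows downward; lengths in mm; the calibration is good to about 2 mm. A picture is of the moment at which its call begins: read the wrist's pose just before it. camera_params takes no time and is no camera call; for the wrist camera it gives the pose at the moment of the call.
- manip.finish_job(): hands the job in, once; it reports no verdict.
Trained networks look in the newest picture that a camera, given by its name, has taken for a name from the list of things; names that differ only in an ending like _2 or _b are one class to them, and where a whole thing is asked for, a point or a joint stands for the part that bears it (a point fixed in the world has none). Each returns a list of dicts, best first, with "confidence" (0 to 1); they miss things now and then, are a little off and sometimes report something else, mostly with a low value. They report only what shows in the picture. A call takes as long as a camera call.
- nets.search_frame(thing, camera): "box" ([left, top, right, bottom] in pixels, round what is visible of it).
- nets.silhouettes(thing, camera): "pixels" (400x640 bool, what is visible of it) and "box" ([left, top, right, bottom] in pixels, round what is visible of it).
- nets.spot_point(thing, camera): "centre" ([row, column] in pixels: a listed point, or the origin of a listed thing).
The state is a dict: "time_s": time; "q": joint angles; "joint_velocities": joint speeds; "tau": joint torques, N m; "tcp_pos": TCP position; "ee_rot": TCP orientation; "ft_force": force on the tool from outside, world axes, zero at the start; "moment": the same for the moment, N m; "width": finger opening in mm.
Only numpy, scipy, OpenCV 4.12 (cv2) and the standard library are available. Lean on these libraries where they do the work, as an engineer would, in place of code of your own. Each camera call takes 0.05 s, during which the arm holds its last target. There are 200 camera calls.

## Task

Put the open component case away for the night: first fold its upright inner flap down flat over the small-parts pockets, and only then swing the big cover shut until it lies flush on the rim. Nothing needs gripping or lifting: push gently with the fingertips or the outside of the fingers, do not slam the cover, leave the transformer in the case and the reel, bottle and meter on the bench where they are, and finish with the hand clear.

Things in the scene. Friction and masses are not known exactly. Their poses are not given: they have to be found in the camera images.
- case: (all sizes in mm) grey plastic component case, an open-topped box 180 (its x) x 260 (its y) x 75 high, walls 5, fixed to the bench; origin at the centre of its underside, z up. Its +x long side carries the cover's hinge, its -x long side the flap's hinge. The case stands with its +x side roughly to the robot's left (yaw about 1.1 to 2.0). The pockets under the flap hold small parts fixed in place
- cover (a joint): angle of the cover, a flat grey plastic panel 182 long from hinge to free edge, 260 wide, 8 thick, about 0.25 kg: 0 = shut, lying flush on the rim and covering the whole case, 1.57 = upright, stop at 2.05 leaning back outwards; starts at about 1.75 to 1.95. Its hinge is stiff: it stays at any angle where it is left, and needs about 2 to 6 N pushed square to the panel near the free edge. It rests on rubber buffers when down and has no catch or spring
- cover_hinge (a point): middle of the cover's hinge line, at case x +90, z 75 (top of the rim); the hinge line runs along the case's y. The line is in the plane of the cover's inner face (the underside when shut); the outer face is 8 further out
- cover_edge (a point): middle of the cover's free edge, on its outer face (the upper face when shut), 182 from the hinge line
- flap (a joint): angle of the inner flap, a flat aluminium plate 102 long from hinge to free edge, 240 wide, 5 thick, about 0.1 kg: 0 = folded down flat inside the case over the pockets (its upper face 20 below the rim), 1.57 = upright, stop at 1.85 leaning outwards; it starts at about 1.45 to 1.75. It folds towards the case's +x. Its hinge is stiff: it stays at any angle where it is left, and needs 1 to 3 N. It rests on rubber buffers when down and has no catch or spring
- flap_hinge (a point): middle of the flap's hinge line, at case x -81, z 52 (23 below the rim, 4 inside the -x wall); the line runs along the case's y and lies in the middle of the plate's thickness
- flap_edge (a point): middle of the flap's free edge, half-way through its thickness, 102 from the hinge line
- transformer_mid (a point): centre of a small loose transformer, 34 x 42 x 36 high, standing on the case's floor in the compartment next to the cover's hinge, lower than the rim; must stay there
- spool_mid (a point): centre of a loose metal reel standing on the bench on the flap's side of the case, 58 diameter, 48 high; leave alone
- flask_mid (a point): centre of a loose plastic bottle standing on the bench beyond the case's far (-y) end, 48 diameter, 120 high; leave alone
- meter_mid (a point): centre of a loose black hand-held meter lying on the bench on the flap's side of the case, 68 x 140 x 34 high; leave alone

How it is judged (in metres and radians):
On the way, in this order (a step that is already met when the one before it is completed fails the run):
1. the flap is folded down flat while the cover still stands open (value of joint flap below 0.08 rad and value of joint cover above 1 rad), for 0.1 s.
2. the cover is shut over the folded flap (value of joint cover below 0.05 rad and value of joint flap below 0.1 rad), for 0.2 s.
At the end, for the whole second after the job is handed in: The flap is within 0.1 rad of flat, the cover within 0.05 rad of fully shut (9 mm at its free edge) and at rest, the transformer, reel, bottle and meter are within 30 mm of where they stood, and the robot is clear (all of step 2 and value of joint cover above -0.05 rad and velocity of joint cover between -0.05 and 0.05 rad/s and distance of each of transformer_mid, spool_mid, flask_mid, meter_mid from where it was at the start of the episode below 0.03 m); the robot touches nothing.
It fails at once if the cover is swung down (below 1.0 rad) while the flap still stands more than 0.3 rad up (value of joint cover below 1 rad and value of joint flap above 0.3 rad).
It fails at once if the cover is slammed (closing faster than 4 rad/s) (velocity of joint cover below -4 rad/s).
It fails at once if the cover or the flap is forced or squeezed by the fingers (over 60 N) (contact force between the fingers and cover above 60 N or contact force between the fingers and flap above 60 N).
It fails at once if the transformer, reel, bottle or meter is moved or lifted by more than 30 mm (distance of any of transformer_mid, spool_mid, flask_mid, meter_mid from where it was at the start of the episode above 0.03 m).
It also fails if it takes over 56 s, if anything falls off the work surface, if the arm or the gripper's body presses on something with over 40 N, if the wrist force passes 120 N, or if a joint passes its speed limit or range.

## Working session

There is one attempt and no reset: what is moved stays moved. The work goes in short steps, Python scripts to look and compute and a shell command to move; the robot and the scene stay as the last step left them, time stands still between calls to the robot, and variables do not carry over. Pictures are saved under pics/ and viewed, about 8 in all and at most 12, crops included, and the job is handed in when it is done.

```bash
mkdir -p pics; ls; cat > h.py <<'E'
import numpy as np, cv2
from station import manip, vision, nets
def world(cam,row,col,depth,p=None):
    p=p or vision.camera_params(cam)
    c=np.array([(col-p['cx'])/p['fx']*depth,(row-p['cy'])/p['fy']*depth,depth])
    return np.asarray(p['R']).T@(c-np.asarray(p['t']))
def cloud(cam,d):
    p=vision.camera_params(cam); v,u=np.mgrid[:400,:640]
    c=np.stack([(u-p['cx'])/p['fx']*d,(v-p['cy'])/p['fy']*d,d],-1)
    return (c-np.asarray(p['t']))@np.asarray(p['R'])
E
python3 - <<'E'
from h import *
print(manip.get_obs())
for cam in('scene','top'):
    im,d=vision.read_camera(cam); cv2.imwrite(f'pics/{cam}0.png',im[:,:,::-1]); np.save(f'{cam}d.npy',d)
    W=cloud(cam,d)
    for t in('case','cover_hinge','cover_edge','flap_hinge','flap_edge','transformer_mid','spool_mid','flask_mid','meter_mid'):
        r=nets.spot_point(t,cam)[:2]
        for a in r:
            i,j=np.round(a['centre']).astype(int)
            print(cam,t,round(a['confidence'],2),i,j,W[min(i,399),min(j,639)].round() if d[min(i,399),min(j,639)] else None)
E
```

```text
pics
{'time_s': 0.0, 'q': array([-1.23867388e+00,  3.08999740e-01,  1.63519063e+00, -2.49140396e-05,
        1.19970169e+00, -6.96522693e-02]), 'joint_velocities': array([-0.00050453, -0.00018485,  0.00054952, -0.00195057, -0.00018684,
        0.00218116]), 'tau': array([-3.77749975e-04, -4.15252519e+01, -2.76666015e+01, -2.39877272e-04,
        1.01638207e-02, -1.03675905e-06]), 'tcp_pos': array([ 244.13399816, -574.4515095 ,  230.04841421]), 'ee_rot': array([-3.07618122e+00, -6.26429667e-01,  5.08422043e-04]), 'ft_force': array([-0.59683767,  0.28253992, -0.35476968]), 'moment': array([0.01149225, 0.03264371, 0.0240876 ]), 'width': 84.94565374617056}
scene case 0.78 259 225 [ 619. -119.  108.]
scene case 0.5 204 190 [454. -62.  73.]
scene cover_hinge 0.91 203 188 [455. -65.  77.]
scene cover_edge 0.7 96 141 [-111.  173.   -2.]
scene flap_hinge 0.57 271 249 [629. -91.  63.]
scene transformer_mid 0.8 222 218 [493. -41.  39.]
scene spool_mid 0.57 373 270 [ 750. -173.   45.]
scene flask_mid 0.91 185 330 [605. 128.  72.]
scene meter_mid 0.62 300 387 [802.  13.  33.]
top case 0.96 238 399 [538. -74.  17.]
top cover_hinge 0.83 288 396 [450. -57.  81.]
top cover_edge 0.61 353 413 [382. -55. 243.]
top flap_hinge 0.88 196 406 [619. -80.  60.]
top flap_hinge 0.63 288 398 [449. -61.  79.]
top flap_edge 0.63 192 422 [621. -90. 153.]
top transformer_mid 0.97 268 380 [482. -33.  41.]
top spool_mid 0.71 133 449 [ 741. -166.   50.]
top flask_mid 0.57 208 284 [595. 145. 119.]
top meter_mid 0.89 104 354 [801.  16.  39.]
```

```bash
python3 -c "
import cv2;a=cv2.imread('pics/scene0.png');b=cv2.imread('pics/top0.png')
cv2.imwrite('pics/a.png',cv2.resize(a,(800,500)));cv2.imwrite('pics/b.png',cv2.resize(b,(800,500)))"
```

```text
(no output)
```

View pics/a.png

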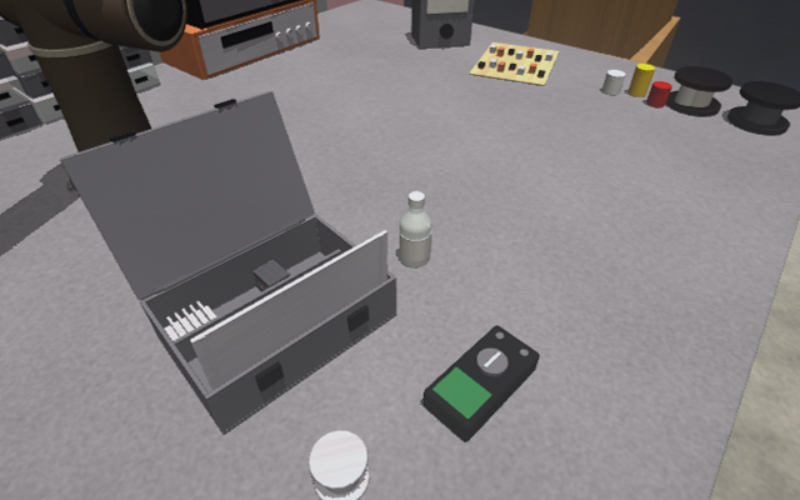

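View pics/b.png

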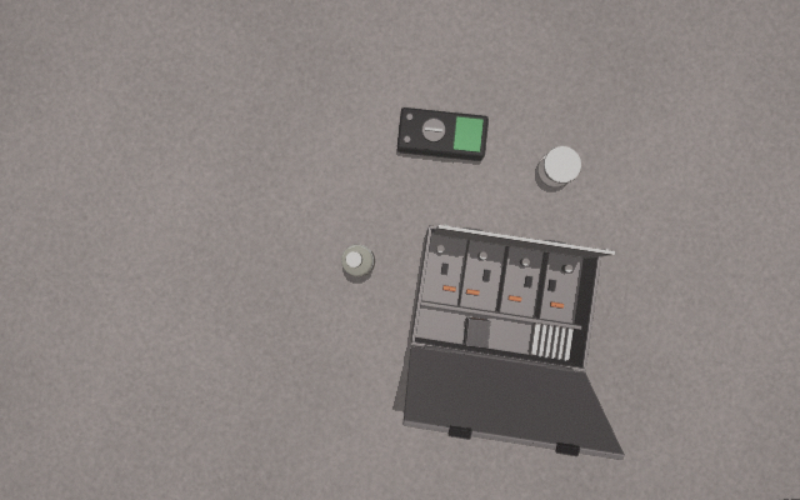

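```bash
python3 - <<'E'
from h import *
for c in('scene','top'):
    p=vision.camera_params(c); print(c,(-np.array(p['R']).T@p['t']).round(),np.array(p['R'])[2].round(2),np.array(p['R'])[0].round(2))
d=np.load('topd.npy');W=cloud('top',d)
for i,j in [(353,413),(353,330),(353,490),(192,422),(196,406),(288,396)]: print(i,j,W[i,j].round())
E
```

```text
scene [ 932. -302.  517.] [-0.47  0.58 -0.66] [0.78 0.63 0.  ]
top [578.  73. 892.] [ 0.04  0.01 -1.  ] [ 0.   -1.   -0.01]
353 413 [382. -55. 243.]
353 330 [308.  62.   1.]
353 490 [ 377. -174.  225.]
192 422 [621. -90. 153.]
196 406 [619. -80.  60.]
288 396 [450. -57.  81.]
```

```bash
python3 - <<'E'
from h import *
o=manip.get_obs()
for c in('scene','top','wrist'):
    p=vision.camera_params(c);R,t=np.array(p['R']),np.array(p['t'])
    for X in([0,0,0],[0,0,200],[0,0,400],o['tcp_pos']):
        x=R@X+t; print(c,np.round(X),(x[:2]/x[2]*[p['fx'],p['fy']]+[p['cx'],p['cy']]).round(),'z',x[2].round())
print('wrist',(-R.T@t).round(),R.round(2).tolist())
im,dw=vision.read_camera('wrist'); cv2.imwrite('pics/w0.png',im[:,:,::-1])
d=np.load('scened.npy');W=cloud('scene',d)
# robot column pixels in scene
for v,u in[(50,70),(80,75),(100,80),(110,90),(15,110)]:print(v,u,W[v,u].round(),d[v,u])
E
```

```text
scene [0 0 0] [103. 134.] z 957.0
scene [  0   0 200] [68. 53.] z 825.0
scene [  0   0 400] [ 20. -59.] z 693.0
scene [ 244. -575.  231.] [-461.  272.] z 353.0
top [0 0 0] [362. 511.] z 866.0
top [  0   0 200] [373. 599.] z 666.0
top [  0   0 400] [393. 762.] z 467.0
top [ 244. -575.  231.] [769. 447.] z 641.0
wrist [0 0 0] [-142.  171.] z 380.0
wrist [  0   0 200] [-606.  230.] z 189.0
wrist [  0   0 400] [ 89517. -11191.] z -2.0
wrist [ 244. -575.  231.] [318. 252.] z 159.0
wrist [ 314. -545.  375.] [[0.39, -0.92, -0.0], [-0.88, -0.37, 0.29], [-0.27, -0.11, -0.96]]
50 70 [ 59. -14. 224.] 773.11676
80 75 [ 55. -26. 165.] 806.73676
100 80 [ 49. -32. 120.] 836.16675
110 90 [ 377. -125.  249.] 541.77545
15 110 [204.  22. 309.] 669.5035
```

View pics/w0.png

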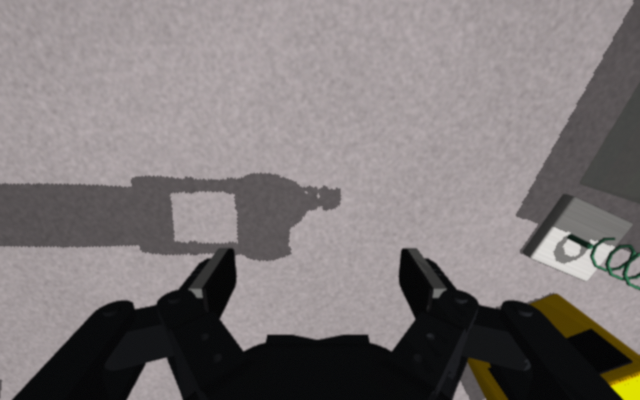

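```bash
cat >> h.py <<'E'
def casefit(W):
    W=W.reshape(-1,3); m=(abs(W[:,0]-540)<170)&(abs(W[:,1]+70)<220)&(abs(W[:,2]-73)<6)
    return cv2.minAreaRect(W[m][:,:2].astype(np.float32))
def tocase(W,c,yaw):
    q=W.reshape(-1,3)-[c[0],c[1],0]; C,S=np.cos(yaw),np.sin(yaw)
    return np.stack([q[:,0]*C+q[:,1]*S,-q[:,0]*S+q[:,1]*C,q[:,2]],-1)
def joints(P):
    "cover and flap angles from case-frame points"
    m=(abs(P[:,1])<115)&(P[:,2]>60)
    dx,dz=P[:,0]-90,P[:,2]-75; r=np.hypot(dx,dz); a=np.arctan2(dz,-dx)
    c=a[m&(r>70)&(r<180)&(a>.9)&(a<2.2)&(P[:,0]>30)]
    dx,dz=P[:,0]+81,P[:,2]-52; r=np.hypot(dx,dz); a=np.arctan2(dz,dx)
    f=a[m&(r>40)&(r<100)&(a>.9)&(a<2.0)&(P[:,0]<-40)]
    return [(len(v),np.percentile(v,[10,50,90]).round(2)) if len(v) else None for v in(c,f)]
E
python3 - <<'E'
from h import *
cl={c:cloud(c,np.load(c+'d.npy')) for c in('top','scene')}
for c in cl: print(c,casefit(cl[c]))
print(casefit(np.concatenate([cl['top'].reshape(-1,3),cl['scene'].reshape(-1,3)])))
E
```

```text
top ((545.5558471679688, -24.072906494140625), (364.35101318359375, 185.45201110839844), 81.48870849609375)
scene ((544.659912109375, -23.15997314453125), (362.9876708984375, 189.20150756835938), 81.25518035888672)
((544.5474853515625, -23.891357421875), (364.67303466796875, 189.20150756835938), 81.25518035888672)
```

```bash
python3 -m inch '[[[0.02,0,-0.02],0,1],[[0.035,0,-0.02],0,1],[[0.035,0,-0.02],0,1],[[0.035,0,-0.02],0,1],[[0.035,0,-0.01],0,1],[[0.02,0,0],0,1],[[0,0,0],0,1]]'
python3 - <<'E'
from h import *
o=manip.get_obs();print(o['tcp_pos'],o['q'])
ims=[]
for c in('scene','top'):
    im,d=vision.read_camera(c);ims.append(im)
    p=vision.camera_params(c);x=np.array(p['R'])@o['tcp_pos']+p['t'];print(c,x[:2]/x[2]*[p['fx'],p['fy']]+[p['cx'],p['cy']])
cv2.imwrite('pics/m1.png',cv2.resize(np.hstack(ims),(800,250))[:,:,::-1])
E
```

```text
time_s: 1.63
tcp_pos: [414.5, -503.1, 322.9]
ee_rot: [3.075, 0.634, 0.006]
ft_force: [-0.7, 0.0, -0.2]
width: 0.4
[ 414.53582356 -503.09043488  322.8503619 ] [-0.94955668  0.29322676  1.46798455  0.00244842  1.37706593  0.21426522]
scene [-490.89565558  247.38862187]
top [779.09863649 347.43843882]
```

View pics/m1.png

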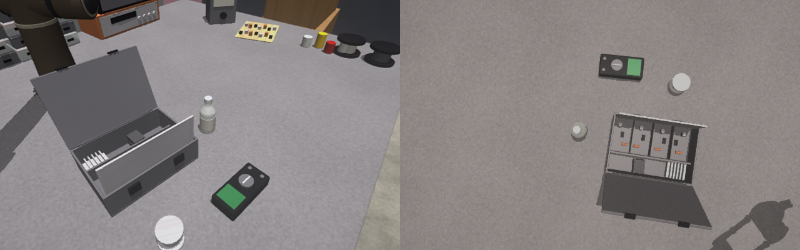

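```bash
sed -i 's/abs(W\[:,1\]+70)<220/abs(W[:,1]+90)<170/' h.py; python3 - <<'E'
from h import *
cl={c:cloud(c,np.load(c+'d.npy')) for c in('top','scene')}
for c in cl: print(c,casefit(cl[c]))
(c,s,a)=casefit(cl['top']); yaw=np.radians(a+90)
for k in cl: print(k,joints(tocase(cl[k],c,yaw)))
C,S=np.cos(yaw),np.sin(yaw)
for P in([90,0],[-81,0],[-81,-120],[-81,120],[0,0]): print(P,(np.array(c)+[P[0]*C-P[1]*S,P[0]*S+P[1]*C]).round())
E
```

```text
top ((537.7371215820312, -75.45616149902344), (260.4676513671875, 185.4542236328125), 81.43206024169922)
scene ((536.881103515625, -73.73011779785156), (260.6578369140625, 189.20150756835938), 81.25518035888672)
top [(6003, array([1.91, 1.92, 1.93])), (531, array([1.59, 1.59, 1.6 ]))]
scene [(11184, array([1.92, 1.93, 1.94])), (4784, array([1.63, 1.65, 1.68]))]
[90, 0] [449. -62.]
[-81, 0] [618. -88.]
[-81, -120] [636.  31.]
[-81, 120] [ 600. -206.]
[0, 0] [538. -75.]
```

```bash
python3 -m inch '[[[0,0,0],6.4,1],[[0,0,0],6.4,1],[[0,0,0],6.4,1],[[0,0,0],6.4,1],[[0,0,0],6.4,1],[[0.013,-0.03,0],0,1],[[0.013,-0.03,0],0,1],[[0.013,-0.03,0],0,1],[[0.013,-0.03,0],0,1],[[0.013,-0.03,0],0,1],[[0.013,-0.03,0],0,1],[[0.013,-0.03,0],0,1],[[0.013,-0.03,0],0,1],[[0.013,-0.03,0],0,1],[[0.013,-0.03,0],0,1],[[0.013,-0.03,0],0,1],[[0.013,-0.03,0],0,1],[[0.013,-0.03,0],0,1],[[0.013,-0.03,0],0,1],[[0,0,0],0,1]]'
cat >> h.py <<'E'
def where():
    o=manip.get_obs(); yaw=2.99; C,S=np.cos(yaw),np.sin(yaw); d=o['tcp_pos']-[537.5,-75,0]
    f=o['ft_force']; from scipy.spatial.transform import Rotation as Ro
    tx=Ro.from_rotvec(o['ee_rot']).as_matrix()[:,0]
    print('t',o['time_s'],'case',np.round([d[0]*C+d[1]*S,-d[0]*S+d[1]*C,d[2]],1),'Fcase',np.round([f[0]*C+f[1]*S,-f[0]*S+f[1]*C,f[2]],1),'toolx deg',np.degrees(np.arctan2(tx[1],tx[0])).round(1))
E
python3 -c "
from h import *;where()"
```

```text
time_s: 3.4
tcp_pos: [656.9, -114.6, 320.2]
ee_rot: [-3.129, 0.241, -0.0]
ft_force: [-0.2, 0.1, 0.3]
width: 0.2
t 3.4 case [-124.    21.1  320.2] Fcase [ 0.2 -0.1  0.3] toolx deg -8.8
```

```bash
python3 -m inch '[[[0,-0.01,0.03],0,1],[[0,-0.01,0.035],0,1],[[0,0,0.035],0,1],[[0,0,0.035],0,1],[[0,0,0.03],0,1],[[0,0,0.018],0,1],[[0,0,0],0,1]]'; python3 -c "
from h import *;where()"
```

```text
time_s: 3.98
tcp_pos: [652.9, -99.6, 131.4]
ee_rot: [-3.131, 0.249, 0.02]
ft_force: [-0.8, -0.0, -0.5]
width: -0.1
t 3.9833 case [-117.8    6.9  131.4] Fcase [ 0.8  0.1 -0.5] toolx deg -9.1
```

```bash
python3 -m inch '[[[-0.013,0,0],0,1],[[-0.014,0,0],0,1],[[-0.008,0,0],0,1],[[-0.009,0,0.001],0,1],[[-0.008,0,0.002],0,1],[[-0.008,0,0.002],0,1],[[-0.008,0,0.003],0,1],[[-0.008,0,0.004],0,1],[[-0.007,0,0.005],0,1],[[-0.007,0,0.005],0,1],[[-0.006,0,0.006],0,1],[[-0.005,0,0.007],0,1],[[-0.005,0,0.007],0,1],[[-0.004,0,0.007],0,1],[[0,0,0],0,1]]'; python3 - <<'E'
from h import *
where(); ims=[]
for k in('top','scene'):
    im,d=vision.read_camera(k);ims.append(im);
cv2.imwrite('pics/m2.png',cv2.resize(np.hstack([i[:,:400] if n else i[80:380,240:640].repeat(1,0) for n,i in enumerate(ims)][1:]),(600,600))[:,:,::-1])
E
```

```text
time_s: 5.23
tcp_pos: [547.3, -80.8, 87.0]
ee_rot: [-3.131, 0.246, 0.008]
ft_force: [-0.1, 0.3, -0.5]
width: 0.1
t 5.2333 case [-10.5   4.3  87. ] Fcase [ 0.2 -0.3 -0.5] toolx deg -9.0
```

View pics/m2.png

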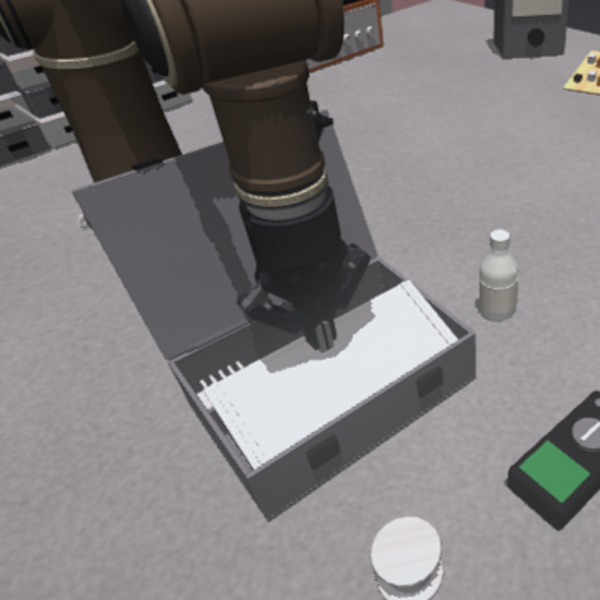

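The picture shows the flap most of the way down, with the fingertip on it at about (320,335). The transformer is hidden, and the bottle, reel and meter haven't moved. I'll finish pressing it down.

```bash
python3 -m inch '[[[0.001,0,0.008],0,1],[[0.0,0,0.008],0,1],[[0,0,0.006],0,1],[[0,0,0.005],0,1],[[0,0,0.004],0,1],[[0,0,0.002],0,1],[[0,0,0],0,1],[[0,0,0],0,1]]'; python3 -c "
from h import *;where()"
```

```text
time_s: 6.0
tcp_pos: [550.9, -81.6, 56.1]
ee_rot: [-3.132, 0.246, -0.0]
ft_force: [0.2, -0.3, -0.5]
width: 0.4
t 6.0 case [-14.3   4.5  56.1] Fcase [-0.2  0.2 -0.5] toolx deg -9.0
```

```bash
python3 -m inch '[[[0,0,0.001],0,1],[[0,0,0.001],0,1],[[0,0,0.001],0,1],[[0,0,0],0,1]]'; python3 -c "
from h import *;where()
im,d=vision.read_camera('scene');W=tocase(cloud('scene',d),(537.5,-75),2.99)
m=(abs(abs(W[:,1])-80)<25)&(W[:,2]<150)
for x in range(-70,21,15):
  s=W[m&(abs(W[:,0]-x)<5)];print(x,len(s),np.percentile(s[:,2],[10,50,90]).round(1))
"
```

```text
time_s: 6.33
tcp_pos: [551.3, -81.7, 54.5]
ee_rot: [3.132, -0.246, 0.001]
ft_force: [-1.7, 0.0, 4.7]
width: 0.2
t 6.3333 case [-14.7   4.6  54.5] Fcase [1.7 0.2 4.7] toolx deg -9.0
-70 246 [52.5 53.4 54.5]
-55 344 [52.3 53.4 54.5]
-40 324 [52.5 53.5 54.4]
-25 428 [ 52.7  53.7 143.8]
-10 344 [ 52.6  53.6 145. ]
5 303 [52.4 53.4 54.6]
20 97 [52.2 53.3 54.4]
```

```bash
python3 -m inch '[[[0,0,0.001],0,1],[[0,0,0],0,1],[[0,0,-0.02],0,1],[[0,0,-0.035],0,1],[[0,0,-0.035],0,1],[[0,0,-0.035],0,1],[[0,0,-0.035],0,1],[[0,0,-0.035],0,1],[[0,0,-0.035],0,1],[[0,0,-0.025],0,1],[[0,0,0],0,1],[[-0.025,0,0],0,1],[[-0.035,0,0],0,1],[[-0.035,0,0],0,1],[[-0.035,0,0],0,1],[[-0.035,0,0],0,1],[[-0.035,0,0],0,1],[[-0.025,0,0],0,1],[[0,0,0],0,1]]'; python3 -c "
from h import *;where();print(manip.get_obs()['q'])
im,d=vision.read_camera('scene');cv2.imwrite('pics/m3.png',im[:,:,::-1]);P=tocase(cloud('scene',d),(537.5,-75),2.99);print(joints(P))
m=(abs(P[:,1])<100)&(P[:,2]<90)
for x in (-70,-30,0,18):
  s=P[m&(abs(P[:,0]-x)<4)];print(x,np.percentile(s[:,2],[10,50,90]).round(1))
"
```

```text
time_s: 7.97
tcp_pos: [324.3, -45.5, 306.0]
ee_rot: [-3.132, 0.246, 0.004]
ft_force: [0.3, 0.8, 0.1]
width: 0.0
t 7.9667 case [215.2   3.  306. ] Fcase [-0.2 -0.9  0.1] toolx deg -9.0
[-2.72464467e-01 -3.92750563e-01  2.15545765e+00 -2.10794836e-04
  1.38166966e+00  1.45515960e+00]
[(11160, array([1.91, 1.93, 1.94])), None]
-70 [52.6 53.6 54.7]
-30 [52.4 53.5 54.4]
0 [52.5 53.6 54.6]
18 [52.5 53.4 54.3]
```

View pics/m3.png

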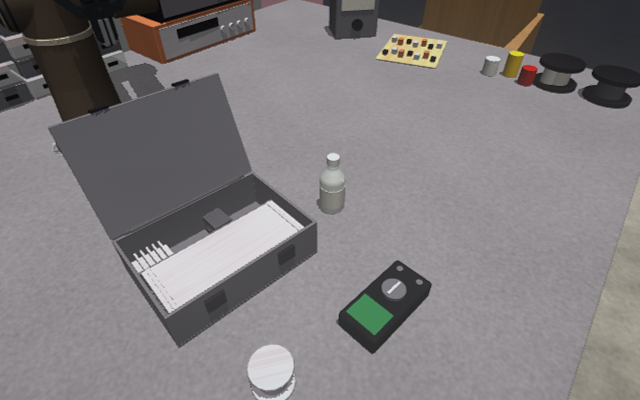

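The flap lies flat with a level z profile. The cover stands open at about 1.92 rad, the transformer is at (215,220), and nothing else has moved. Next I'll go behind the cover.

```bash
python3 -m inch '[[[0,0,0.02],0,1],[[0,0,0.03],0,1],[[0,0,0.021],0,1],[[0,0,0],0,1],[[0.015,0,0],0,1],[[0.015,0,0],0,1],[[0.01,0,0],0,1],[[0.01,0,0],0,1],[[0,0,0],0,1]]'; python3 -c "
from h import *;where()
im,d=vision.read_camera('scene');P=tocase(cloud('scene',d),(537.5,-75),2.99);print(joints(P))"
```

```text
time_s: 8.77
tcp_pos: [380.0, -54.7, 237.0]
ee_rot: [3.132, -0.246, 0.002]
ft_force: [0.2, 0.1, -0.2]
width: -0.0
t 8.7667 case [158.8   3.7 237. ] Fcase [-0.2 -0.1 -0.2] toolx deg -9.0
[(11241, array([1.83, 1.85, 1.86])), None]
```

```bash
python3 -m inch '[[[0.009,0,0],0,1],[[0.009,0,0],0,1],[[0.009,0,0],0,1],[[0.011,0,-0.003],0,1],[[0.012,0,-0.003],0,1],[[0.01,0,0],0,1],[[0.01,0,0],0,1],[[0.009,0,0.001],0,1],[[0.011,0,0.002],0,1],[[0.011,0,0.002],0,1],[[0.011,0,0.003],0,1],[[0.01,0,0.004],0,1],[[0.01,0,0.005],0,1],[[0.01,0,0.005],0,1],[[0,0,0],0,1]]'; python3 -c "
from h import *;where()
im,d=vision.read_camera('scene');P=tocase(cloud('scene',d),(537.5,-75),2.99);print(joints(P))"
```

```text
time_s: 10.07
tcp_pos: [520.3, -77.0, 219.3]
ee_rot: [3.132, -0.246, 0.002]
ft_force: [0.0, 0.1, 0.4]
width: -0.2
t 10.0667 case [ 16.7   4.6 219.3] Fcase [-0.  -0.1  0.4] toolx deg -9.0
[(1361, array([0.98, 0.98, 0.99])), None]
```

```bash
python3 -m inch '[[[0.0095,0,0.0056],0,1],[[0.0095,0,0.0056],0,1],[[0.0095,0,0.0056],0,1],[[0.0077,0,0.0083],0,1],[[0.0077,0,0.0083],0,1],[[0.0077,0,0.0083],0,1],[[0.0044,0,0.0073],0,1],[[0.0044,0,0.0073],0,1],[[0.0044,0,0.0073],0,1],[[0.0044,0,0.0073],0,1],[[0.0028,0,0.008],0,1],[[0.0028,0,0.008],0,1],[[0.0028,0,0.008],0,1],[[0.0028,0,0.008],0,1],[[0,0,0],0,1]]'; python3 -c "
from h import *;where()"
```

```text
time_s: 11.37
tcp_pos: [596.5, -88.8, 115.0]
ee_rot: [-3.131, 0.246, 0.005]
ft_force: [-0.6, 0.4, -0.1]
width: 0.0
t 11.3667 case [-60.4   4.7 115. ] Fcase [ 0.7 -0.3 -0.1] toolx deg -9.0
```

Now the last stretch, at low speed, from z 115 to 83.

```bash
python3 -m inch '[[[0.001,0,0.005],0,1],[[0.001,0,0.005],0,1],[[0.001,0,0.005],0,1],[[0,0,0.005],0,1],[[0,0,0.004],0,1],[[0,0,0.003],0,1],[[0,0,0.002],0,1],[[0,0,0.002],0,1],[[0,0,0.001],0,1],[[0,0,0],0,1],[[0,0,0],0,1]]'; python3 -c "
from h import *;where()"
```

```text
time_s: 12.28
tcp_pos: [600.2, -89.4, 85.2]
ee_rot: [-3.132, 0.246, 0.001]
ft_force: [0.1, 0.2, -0.5]
width: 0.1
t 12.2833 case [-64.2   4.8  85.2] Fcase [-0.  -0.2 -0.5] toolx deg -9.0
```

```bash
python3 -m inch '[[[0,0,0.001],0,1],[[0,0,0.001],0,1],[[0,0,0.001],0,1],[[0,0,0.001],0,1],[[0,0,0],0,1],[[0,0,0],0,1]]'; python3 -c "
from h import *;where()"
```

```text
time_s: 12.78
tcp_pos: [600.4, -89.4, 83.0]
ee_rot: [-3.132, 0.246, 0.002]
ft_force: [-4.2, -0.0, 9.3]
width: -0.1
t 12.7833 case [-64.4   4.8  83. ] Fcase [4.1 0.6 9.3] toolx deg -9.0
```

```bash
python3 -m inch '[[[0,0,0.001],0,1],[[0,0,0],0,1],[[0,0,-0.01],0,1],[[0,0,-0.03],0,1],[[0,0,-0.03],0,1],[[0,0,-0.03],0,1],[[0,0,-0.03],0,1],[[0,0,-0.03],0,1],[[0,0,-0.03],0,1],[[0,0,0],0,1],[[0,0,0],0,1]]'; python3 - <<'E'
from h import *
where();im,d=vision.read_camera('scene');cv2.imwrite('pics/m4.png',im[:,:,::-1])
P=tocase(cloud('scene',d),(537.5,-75),2.99);m=(abs(P[:,1])<115)&(P[:,2]<150)
for x in range(-80,81,40):
  s=P[m&(abs(P[:,0]-x)<5)];print(x,len(s),np.percentile(s[:,2],[10,50,90]).round(1))
im0=cv2.imread('pics/scene0.png')[:,:,::-1]
for t in('spool_mid','flask_mid','meter_mid'):print(t,nets.spot_point(t,'scene')[0])
E
```

```text
time_s: 13.7
tcp_pos: [602.3, -89.9, 273.5]
ee_rot: [3.131, -0.246, 0.01]
ft_force: [-0.5, -0.5, -1.2]
width: 0.2
t 13.7 case [-66.3   4.9 273.5] Fcase [ 0.4  0.5 -1.2] toolx deg -9.0
-80 890 [81.  82.  83.1]
-40 777 [81.  82.1 83.3]
0 689 [81.  82.1 83.2]
40 632 [81.2 82.2 83.3]
80 570 [81.2 82.1 83. ]
spool_mid {'centre': [373.3, 273.9], 'confidence': 0.9}
flask_mid {'centre': [182.5, 331.2], 'confidence': 0.92}
meter_mid {'centre': [299.9, 385.8], 'confidence': 0.8}
```

View pics/m4.png

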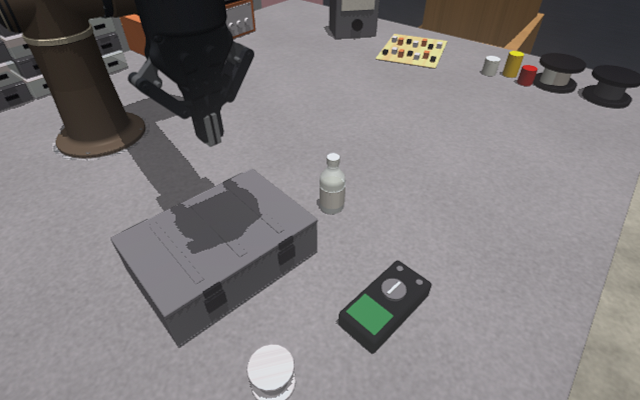

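The cover lies level on the rim at z≈82. The hand is clear at (210,130), and the reel, bottle and meter haven't moved.

```bash
python3 -c "
from h import *;print(manip.finish_job())"
```

```text
the job is handed in; nothing more can be done
None
```

The case is closed and the job is handed in, at about 14 s of the 56 s allowed. I folded the flap flat with the shut fingertips while the cover still stood at about 1.92 rad. Then I pushed the cover over from behind and pressed it gently onto the rim.

**Last checks:**
- **Flap:** its surface was level at about 53.5 mm across the whole plate before I closed the cover. It cannot be seen now.
- **Cover:** its top is level at about 82 mm everywhere, against 83 expected, which is within camera error.
- **Forces:** the wrist readings between moves peaked at about 10 N in all. Force during the moves was not recorded.
- **Loose objects:** the reel, bottle and meter show within 4 pixels of where they started. The transformer was in place in the last picture before closing and was never touched, but it is now hidden.
- **Hand:** the fingertips are about 190 mm above the cover.

**Disagreement with the brief:** the cameras put the case's yaw at about 2.99, with the cover's hinge facing the robot. The brief gave 1.1 to 2.0, with the hinge to the robot's left. I followed the images, and the contacts agreed with them.

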